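# Close a loaded centrifuge rotor with its screw-on lid

## Robot

A 6-joint arm with a two-finger parallel gripper is mounted at the origin on a cart in front of the work surface, level with it; the furniture and walls round the work are solid. World frame = base frame: x ahead of the robot, y to its left, z up, the work surface at z = 0. Lengths are in m, angles in degrees, forces in N, time in s.
With the tool pointing down it reaches from about 0.4 to 0.825 m from the base axis. Payload 7 kg.
Tool frame: the origin (TCP) lies midway between the tips of the shut fingers; the grasp point (between the pads) lies 19 mm behind it; z points along the fingers, y is the direction in which the jaws open and shut (so a half turn about z gives the same grasp; the last joint's range is limited). The gripper opens to 88 mm and grips with 3 to 60 N. Pads are 19 mm wide; open, the fingers measure 130 mm over their backs; the gripper's body (78 mm by 193 mm) begins 47 mm behind the grasp point.
Start: joints at [-53.68, 20.546, 0.682, 0, -70.136, -16.507], TCP at [0.229, -0.635, 0.227] pointing down, gripper open.
Joint ranges: [-176.03, 176.03], [-82.01, 121.73], [-58.28, 71.71], [-173.87, 95.51], [-174.79, -0.11], [-173.66, 173.66]. Speed limits (degrees/s): [136.94, 136.94, 172.46, 180, 180, 180].

## Interface

Orientations are given as [roll, pitch, yaw] about the fixed x, y, z axes, in that order (R = Rz(yaw) Ry(pitch) Rx(roll)).
In Python, from plant import ctrl, snapshot gives the robot as it stands.
- The arm moves only by the shell command python3 -m pendant 'ROWS'. ROWS is JSON, a list of rows, each a list of 7 numbers: the shift along the tool's x, y, z in m, then the turn, a rotation vector about the tool's x, y, z in rad, then the opening, from -1 (shut) to 1 (fully open), so that 0 is half open. In form: [[x, y, z, ax, ay, az, jaw], ...]. A call has 1 to 12 rows; each row is the pose to reach, as a shift and turn from the pose commanded when the call began, along the tool's axes at that moment; what a row does not reach only later rows make up. A row lasts 1/8 s, in which the tool goes at most 62.5 mm and 10.7 degrees, less where a joint would pass 70% of its speed; a pose out of reach is approached as far as the arm can. A call with a gripper value outside its range is refused whole. The fingers move at their own pace and stop on an object; the grip force is fixed at half the most. Time passes only in rows, so rows that repeat a pose let the fingers close. It gives the time, the measured TCP pose, the force and the opening at its end, in the units of the state.
- ctrl.get_obs(): the state, without advancing time (a new reading comes with each control period).
- snapshot(name): name is "side" or "top" or "wrist"; returns a dict with "image" (400x640x3 uint8, blue, green, red), "mtx" (3x3 intrinsics, pixels), "k1" (the pictures are not rectified: a ray, as slopes to the right and down, at radius r is drawn at 1 + k1 r^2 times it, then the intrinsics apply), "eye" and "attitude" of the camera in the world; the wrist camera has in their place "tool_from_camera" (4x4, takes a point from camera to tool coordinates, whose origin is the TCP and whose axes are the flange's). Camera axes: x right, y up, looking along -z (the intrinsics and any distortion apply to the point x, -y, -z); pixel columns grow to the right and rows downward; lengths in m; the calibration is good to about 2 mm. A picture is of the moment at which its call begins: read the wrist's pose just before it. There is no depth.
- ctrl.close_job(): hands the job in, once; it reports no verdict.
The state is a dict: "clock": time; "joint_pos": joint angles; "qvel": joint speeds; "tau": joint torques, N m; "tool_pos": TCP position; "orientation": TCP orientation; "force": force on the tool from outside, world axes, zero at the start; "moment": the same for the moment, N m; "opening": finger opening in m.
Only numpy, scipy, OpenCV 4.12 (cv2) and the standard library are available. Lean on these libraries where they do the work, as an engineer would, in place of code of your own. Each camera call takes 0.05 s, during which the arm holds its last target.

## Task

Close the loaded centrifuge rotor: take its lid by the star knob, set it level on the threaded stud in the middle of the rotor, and turn it backwards (anticlockwise from above) with a light touch until you feel its thread climb and drop off the end of the stud's thread. Then screw it forwards (clockwise) until the lid is fully home on the rotor's rim and firm, without forcing the thread or overtightening it, and let go. Leave the bottles and the loose tube beside the work where they are.

Things in the scene. Friction and masses are not known exactly. Their poses are not given: they have to be found in the camera images.
- lid_knob (a point): The lid's star knob: black, six lobes, 43 mm over the lobe tips, 38 mm across two opposite flats; its lobes reach from 9 to 34 mm above the lid's underside. The point is on the lid's axis, 21.5 mm above the underside. z is the lid's axis, up; a lobe points along x and every 60 deg from it, so the flats face 30, 90, 150 ... deg. The lid starts lying on the worktop, knob up.
- lid_under (a point): Centre of the underside of the lid, a plain metal disc 119 mm across and 5 mm thick, about 160 g, z up. In the knob's hollow hub sit three small inner lugs 120 deg apart (their direction is not marked), whose lower faces are 1 mm above the underside; they run in the stud's thread. The bore is clear of the thread; the lug tips lie 8.6 mm from the axis.
- stud_top (a point): Tip of the upright steel stud in the middle of the rotor, z up. 16 mm core with a 7 mm long tapered nose, 25 mm over the thread. Right-handed three-start thread with blunt upper ends, lead 18 mm a turn (6 mm between ridges, 1.2 mm axial play). The thread's upper ends are 9 mm below the tip; their direction is not given.
- rotor_seat (a point): Centre of the rotor's rim plane on the stud's axis, z up: the lid's underside comes here when fully home. A black rubber seal ring stands 2 mm proud of the rim; screwing squeezes it flush (24 N). With the lugs at the thread's upper ends the underside is 12 mm above this point, after the drop 6 to 7 mm; then 1.8 rad forwards to the seal, 2.9 rad to home, where the torque soon passes 0.5 N m.
- rotor: Grey metal centrifuge rotor, a round pot 124 mm across with tubes in its deck, fixed on a grey square loading stand of 136 mm screwed down so that it cannot turn. Origin under the stand's centre on the worktop. Rim 72 mm high, stud tip 95 mm high.
- rotor_lid: The same lid as a whole; origin at the centre of its underside.
- dropper_bottle: Bystander: white dropper bottle, 36 mm across and 74 mm tall, standing; origin under its centre.
- bottle_stain: Bystander: amber bottle with a screw cap, 58 mm across and 100 mm tall, standing; origin under its centre.
- spare_tube: Bystander: small screw-cap tube lying on the worktop, 42 mm long, 12 mm thick; origin under its centre.
Things that resemble listed ones, but are neither listed nor needed, are in the scene too. Leave any purple look-alike of the rotor_lid alone.

How it is judged (in metres and radians):
On the way, in this order (a step that is already met when the one before it is completed fails the run):
1. the lid, level on the stud, has been turned back up to the end of the thread (its lugs ride there) (z of lid_under in the frame of rotor_seat between 0.0103 and 0.0135 m and horizontal distance between lid_under and rotor_seat below 0.003 m and angle between lid_under's own z axis and vertical below 0.06 rad and contact force between rotor_lid and rotor above 0.3 N and linear speed of rotor_lid below 0.008 m/s), for 0.1 s.
2. the lid has dropped off the thread's end, a pitch lower, between the threads (z of lid_under in the frame of rotor_seat between 0.0025 and 0.0077 m and horizontal distance between lid_under and rotor_seat below 0.003 m and angle between lid_under's own z axis and vertical below 0.06 rad), for 0.05 s.
At the end, for the whole second after the job is handed in: The lid's underside is on the rotor's rim (within 1 mm of its plane, the seal squeezed), centred within 2 mm, level within 0.02 rad and at rest, let go (z of lid_under in the frame of rotor_seat between -0.001 and 0.001 m and horizontal distance between lid_under and rotor_seat below 0.002 m and angle between lid_under's own z axis and vertical below 0.02 rad and linear speed of rotor_lid below 0.005 m/s and angular speed of rotor_lid below 0.03 rad/s); the robot touches nothing.
It fails at once if the thread is forced: over 60 N between lid and rotor while the lid is still more than 3 mm from home (z of lid_under in the frame of rotor_seat above 0.003 m and contact force between rotor_lid and rotor above 60 N).
It fails at once if the lid is overtightened: over 250 N of contact force between lid and rotor (contact force between rotor_lid and rotor above 250 N).
It fails at once if a bottle or the loose tube is moved by more than 15 mm (distance of any of dropper_bottle, bottle_stain, spare_tube from where it was at the start of the episode above 0.015 m).
It also fails if it takes over 67 s, if anything falls off the work surface, if the arm or the gripper's body presses on something with over 40 N, if the wrist force passes 120 N, or if a joint passes its speed limit or range.

## Working session

There is one attempt and no reset: what is moved stays moved. The work goes in short steps, Python scripts to look and compute and a shell command to move; the robot and the scene stay as the last step left them, time stands still between calls to the robot, and variables do not carry over. Pictures are saved under pics/ and viewed, and the job is handed in when it is done.

```bash
ls; mkdir -p pics
python3 - <<'E'
from plant import ctrl, snapshot
import cv2
print(ctrl.get_obs())
for n in ("side","top","wrist"):
    s=snapshot(n); cv2.imwrite(f"pics/{n}0.png",s["image"])
    print(n,{k:v for k,v in s.items() if k!="image"})
E
```

```text
pics
{'clock': 0.0, 'joint_pos': array([-5.36805323e+01,  2.05923056e+01,  6.34065266e-01, -1.94705561e-02,
       -7.01364488e+01, -1.65063801e+01]), 'qvel': array([-0.12262514, -0.01260198,  0.07265112,  0.02709262,  0.01402287,
       -0.02739546]), 'tau': array([-1.57304956e-03, -5.82706189e+01,  2.93056744e+01,  6.99699908e+00,
        6.69073634e-03, -1.86061334e-04]), 'tool_pos': array([ 0.22859223, -0.63459459,  0.22561713]), 'orientation': array([ 1.79904012e+02, -9.35659281e-03, -1.60193535e+02]), 'force': array([0.33449725, 0.01423047, 0.07517005]), 'moment': array([ 0.04332995, -0.02318408, -0.0089278 ]), 'opening': 0.08764149386978588}
side {'mtx': array([[466.61213739,   0.        , 318.40045463],
       [  0.        , 466.61213739, 192.66549796],
       [  0.        ,   0.        ,   1.        ]]), 'k1': 0.0005884121954957407, 'eye': array([0.10724948, 1.08416842, 0.56658155]), 'attitude': array([  68.18930867,   -1.3612523 , -159.44032278])}
top {'mtx': array([[457.30859532,   0.        , 317.20460575],
       [  0.        , 457.30859532, 204.09072827],
       [  0.        ,   0.        ,   1.        ]]), 'k1': 0.018777391125833872, 'eye': array([ 0.30061201, -0.08196635,  1.35805546]), 'attitude': array([ 11.17050235,   0.393245  , -90.26546106])}
wrist {'mtx': array([[304.99628546,   0.        , 320.95140078],
       [  0.        , 304.99628546, 198.95969356],
       [  0.        ,   0.        ,   1.        ]]), 'k1': 0.009052943729900509, 'tool_from_camera': array([[-8.40328048e-04,  9.58812193e-01,  2.84039561e-01,
         7.66469810e-02],
       [ 9.99999359e-01,  1.02128836e-03, -4.89003103e-04,
        -1.46265834e-04],
       [-7.58948437e-04,  2.84038968e-01, -9.58812437e-01,
        -1.59129874e-01],
       [ 0.00000000e+00,  0.00000000e+00,  0.00000000e+00,
         1.00000000e+00]])}
```

View pics/top0.png

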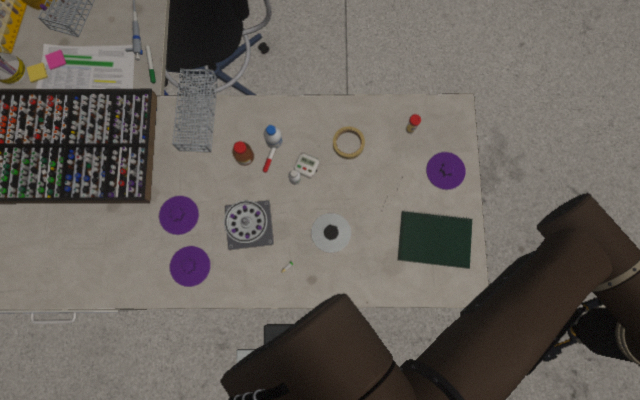

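View pics/side0.png

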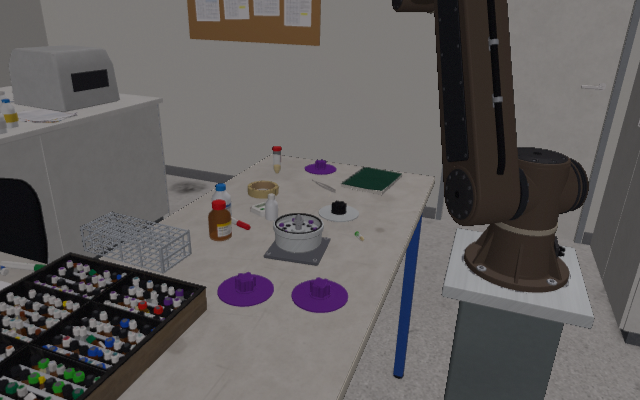

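View pics/wrist0.png

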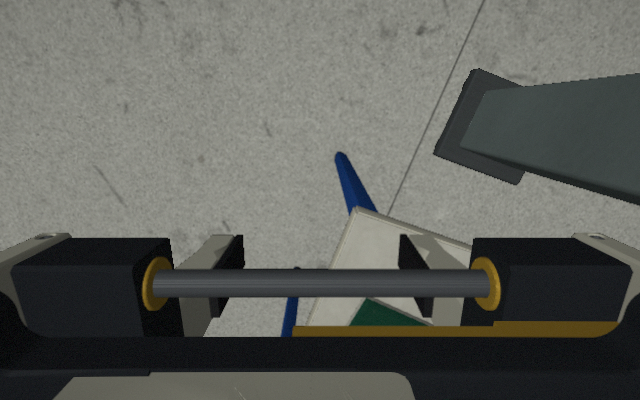

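```bash
cat > h.py <<'E'
import numpy as np, cv2
from scipy.spatial.transform import Rotation as Ro
from plant import ctrl, snapshot
def camT(s,o=None):
    if 'eye' in s: return Ro.from_euler('xyz',s['attitude'],degrees=True).as_matrix(), np.array(s['eye'])
    R=Ro.from_euler('xyz',o['orientation'],degrees=True).as_matrix(); T=s['tool_from_camera']
    return R@T[:3,:3], R@T[:3,3]+o['tool_pos']
def rays(s,px,o=None):
    R,e=camT(s,o); px=np.atleast_2d(np.array(px,float))
    q=cv2.undistortPoints(px[:,None],s['mtx'],np.array([s['k1'],0,0,0,0.]))[:,0]
    d=np.c_[q[:,0],-q[:,1],-np.ones(len(q))]@R.T
    return e,d
def onplane(s,px,z,o=None):
    e,d=rays(s,px,o); return e+d*((z-e[2])/d[:,2])[:,None]
def proj(s,P,o=None):
    R,e=camT(s,o); p=(np.atleast_2d(P)-e)@R; q=np.c_[p[:,0],-p[:,1]]/-p[:,2:]
    r2=(q**2).sum(1,keepdims=True); q=q*(1+s['k1']*r2); return q@np.diag([s['mtx'][0,0]]*2)+s['mtx'][:2,2]
def save(name,im,crop=None,f=1):
    if crop: x0,y0,x1,y1=crop; im=im[y0:y1,x0:x1]
    cv2.imwrite('pics/'+name,cv2.resize(im,None,fx=f,fy=f,interpolation=cv2.INTER_CUBIC))
E
python3 - <<'E'
from h import *
s=snapshot('top')
for n,px,z in [('knob',(331,232),.034),('disc',(331.5,232.5),.005),('rotor stand',(248.5,225),0.02),('rotor top',(245.5,222),.072),('spare',(287,266),.006),('dropper',(295,177),.07),('amber',(241,148),.1)]:
    p=onplane(s,px,z)[0]; print(n,p.round(4),np.hypot(*p[:2]))
save('topc.png',s['image'],(140,100,380,300),3.3)
E
```

```text
knob [ 0.4789 -0.1139  0.034 ] 0.4923069646414623
disc [ 0.4813 -0.1161  0.005 ] 0.4951452676678627
rotor stand [0.5031 0.1295 0.02  ] 0.5194640234579103
rotor top [0.5039 0.13   0.072 ] 0.5203817488898191
spare [0.3829 0.0156 0.006 ] 0.3832650922777965
dropper [ 0.6356 -0.0102  0.07  ] 0.635713760321924
amber [0.7148 0.1438 0.1   ] 0.72908992059038
```

View pics/topc.png

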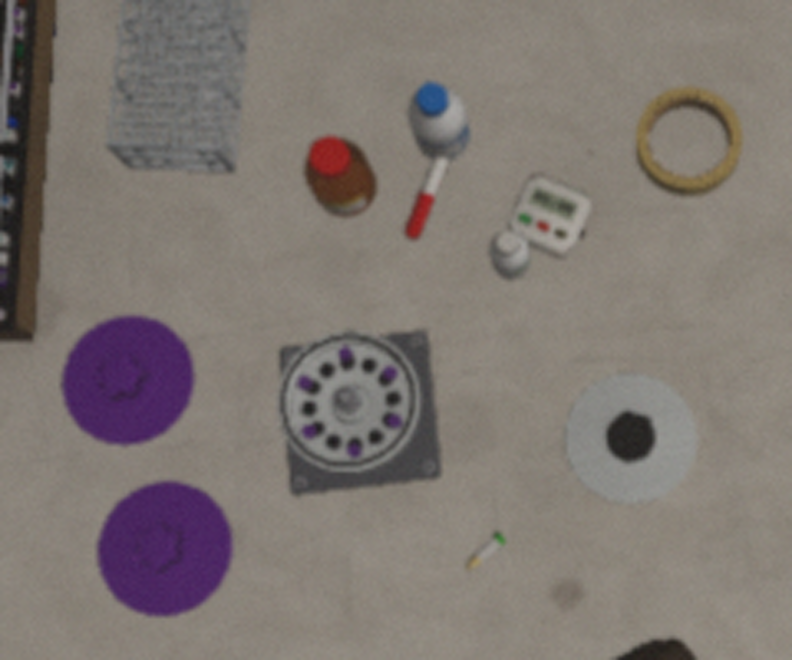

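```bash
cat >> h.py <<'E'
def goal(p,yaw,o=None):
    """tool-frame shift and rotvec to reach tool-down pose"""
    o=o or ctrl.get_obs(); R=Ro.from_euler('xyz',o['orientation'],degrees=True)
    G=Ro.from_euler('xyz',[180,0,yaw],degrees=True)
    print('shift',R.inv().apply(np.array(p)-o['tool_pos']).round(4),'rot',(R.inv()*G).as_rotvec().round(4))
def st():
    o=ctrl.get_obs(); print('t',round(o['clock'],2),'p',o['tool_pos'].round(4),'rpy',o['orientation'].round(2),'F',o['force'].round(1),'M',o['moment'].round(2),'op',round(o['opening'],4),'j',o['joint_pos'].round(1))
    return o
E
python3 - <<'E'
from h import *
goal([.48,-.115,.15],-60)
E
```

```text
shift [-0.4126  0.4038  0.0764] rot [ 8.0000e-04  8.0000e-04 -1.7487e+00]
```

```bash
python3 -m pendant '[[-0.03,0.03,0.005,0,0,-0.1,1],[-0.07,0.07,0.012,0,0,-0.28,1],[-0.11,0.11,0.02,0,0,-0.46,1],[-0.15,0.15,0.03,0,0,-0.64,1],[-0.19,0.19,0.035,0,0,-0.82,1],[-0.23,0.23,0.04,0,0,-1.0,1],[-0.27,0.27,0.05,0,0,-1.18,1],[-0.31,0.31,0.055,0,0,-1.36,1],[-0.35,0.35,0.065,0,0,-1.54,1],[-0.385,0.38,0.072,0,0,-1.7,1],[-0.413,0.404,0.076,0,0,-1.749,1],[-0.413,0.404,0.076,0,0,-1.749,1]]'
python3 - <<'E'
from h import *
o=st(); s=snapshot('wrist'); save('w1.png',s['image']); 
t=snapshot('top'); save('t1.png',t['image'])
E
```

```text
clock: 1.7
tool_pos: [0.4813, -0.1131, 0.1502]
orientation: [180.0, 0.0, -59.8]
force: [-0.8, -0.1, -0.4]
opening: 0.0875
t 1.7 p [ 0.4813 -0.1131  0.1502] rpy [ 1.7998e+02  1.0000e-02 -5.9780e+01] F [-0.8 -0.1 -0.4] M [-0.05  0.17 -0.03] op 0.0875 j [  9.6   7.4 -27.8   0.  -54.8  20.6]
```

View pics/w1.png

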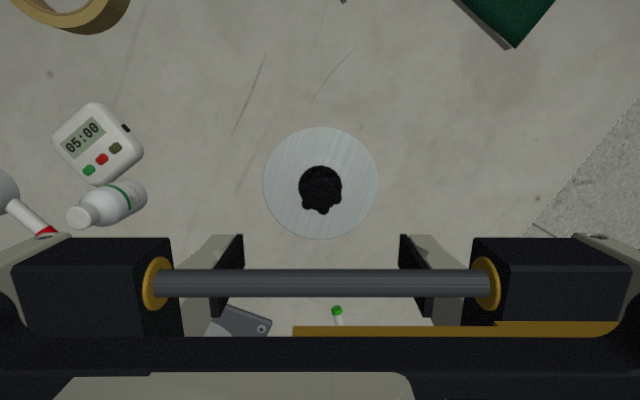

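Run:
```python
from h import *
o=st(); s=snapshot('wrist'); im=s['image']
save('w1c.png',im,(250,115,390,250),5)
g=cv2.cvtColor(im,cv2.COLOR_BGR2GRAY)
k=(g<60).astype(np.uint8); k[:, :280]=0;k[:,365:]=0;k[:140]=0;k[225:]=0
c=max(cv2.findContours(k,0,1)[0],key=cv2.contourArea)
print('knob area',cv2.contourArea(c),cv2.boundingRect(c))
P=onplane(s,c[:,0].astype(float),.034,o)
(cx,cy),r=cv2.minEnclosingCircle(P[:,:2].astype(np.float32)*1000); print('knob circ',cx,cy,r)
hull=cv2.convexHull(c)[:,0]
H=onplane(s,hull.astype(float),.034,o)[:,:2]-np.array([cx,cy])/1000
print(np.c_[hull,np.degrees(np.arctan2(H[:,1],H[:,0])).round(0),(np.hypot(*H.T)*1000).round(1)])
# disc edge: sample radial gradient
hsv=cv2.cvtColor(im,cv2.COLOR_BGR2HSV)
print(im[180,280],im[180,240],im[140,320],im[110,320],im[230,320],im[245,320])
```

```text
t 1.8 p [ 0.4802 -0.1147  0.1504] rpy [ 1.7997e+02  2.0000e-02 -5.9940e+01] F [-0.6 -0.6 -0.5] M [-0.04  0.2   0.04] op 0.0873 j [  9.4   7.3 -27.9  -0.  -54.9  20.6]
knob area 1513.0 (297, 167, 43, 48)
knob circ 484.4499816894531 -115.55088806152344 23.282533645629883
[[ 322.   167.   -70.    23.1]
 [ 326.   168.   -80.    23.1]
 [ 328.   169.   -85.    23. ]
 [ 331.   171.   -93.    22.7]
 [ 335.   175.  -106.    22.2]
 [ 337.   178.  -115.    21.8]
 [ 338.   181.  -123.    21.2]
 [ 339.   185.  -134.    20.7]
 [ 339.   198.  -169.    21.2]
 [ 338.   201.  -177.    21.5]
 [ 337.   203.   177.    21.7]
 [ 323.   214.   133.    23.3]
 [ 319.   214.   123.    22.8]
 [ 303.   209.    82.    22.5]
 [ 301.   207.    75.    22.3]
 [ 300.   205.    69.    21.6]
 [ 297.   192.    33.    19.3]
 [ 297.   183.     8.    20.6]
 [ 299.   177.    -8.    21.7]
 [ 303.   172.   -24.    22.5]
 [ 306.   170.   -32.    22.6]
 [ 312.   167.   -47.    23.3]]
[140 144 139] [116 127 127] [148 152 143] [125 134 136] [133 137 130] [125 136 135]
```

View pics/w1c.png

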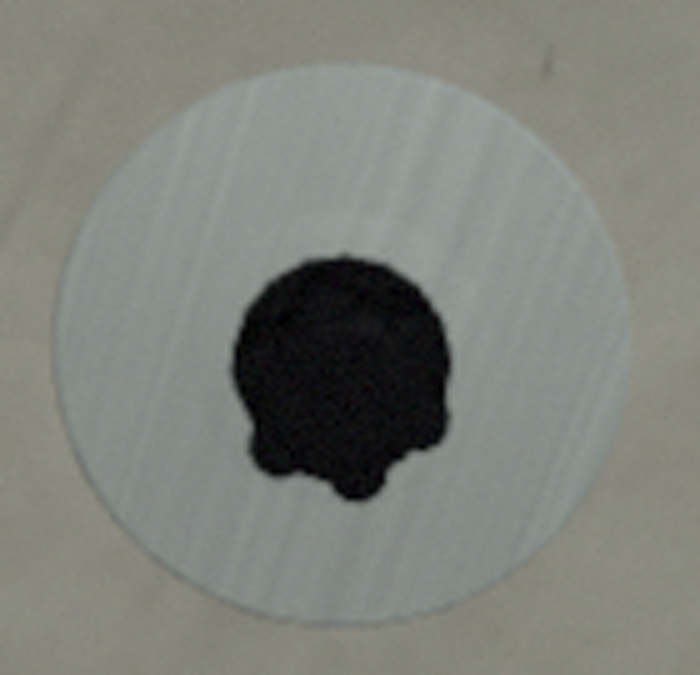

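Run:
```python
from h import *
o=st(); s=snapshot('wrist'); im=s['image']
# disc: saturation/blue-vs-red difference
d=im[:,:,0].astype(int)-im[:,:,2]; d=cv2.GaussianBlur(d.astype(np.float32),(5,5),0)
m=(d>-4).astype(np.uint8); m[:110]=0;m[250:]=0;m[:,:250]=0;m[:,390:]=0
c=max(cv2.findContours(m,0,1)[0],key=cv2.contourArea); c=cv2.convexHull(c)
P=onplane(s,c[:,0].astype(float),.005,o)[:,:2]
A=np.c_[2*P,np.ones(len(P))]; x=np.linalg.lstsq(A,(P**2).sum(1),rcond=None)[0]
C=x[:2]; print('disc',C,'r',np.sqrt(x[2]+C@C))
g=cv2.cvtColor(im,cv2.COLOR_BGR2GRAY)
k=(g<60).astype(np.uint8); k[:, :280]=0;k[:,365:]=0;k[:140]=0;k[225:]=0
c=max(cv2.findContours(k,0,1)[0],key=cv2.contourArea)
Q=onplane(s,c[:,0].astype(float),.034,o)[:,:2]-C
a=np.degrees(np.arctan2(Q[:,1],Q[:,0]));r=np.hypot(*Q.T)*1000
i=np.argsort(a); print(np.c_[a[i],r[i]].round(1)[::2].tolist())
```

```text
t 1.85 p [ 0.48   -0.1152  0.1505] rpy [ 1.7998e+02  1.0000e-02 -6.0000e+01] F [ 0.6 -0.4 -0.3] M [-0.07  0.15 -0.01] op 0.0876 j [  9.4   7.3 -27.9  -0.  -54.9  20.6]
disc [ 0.48293893 -0.11306749] r 0.05931185601096516
[[-179.6, 19.2], [-172.0, 20.0], [-165.9, 20.3], [-160.4, 19.8], [-154.8, 19.5], [-149.0, 19.4], [-143.3, 19.5], [-137.7, 19.8], [-132.4, 20.3], [-127.3, 20.9], [-122.6, 21.7], [-117.0, 21.8], [-113.0, 22.9], [-107.9, 23.4], [-103.0, 24.0], [-96.8, 24.3], [-93.7, 24.5], [-87.8, 25.1], [-83.1, 25.2], [-78.5, 25.4], [-74.0, 25.8], [-70.0, 25.4], [-65.6, 26.1], [-61.6, 26.0], [-57.6, 26.0], [-53.6, 26.1], [-49.2, 25.5], [-45.3, 25.9], [-40.7, 25.5], [-36.1, 25.4], [-30.3, 24.5], [-27.3, 24.2], [-21.1, 23.8], [-14.7, 23.7], [-9.6, 23.1], [-5.8, 22.0], [-0.2, 21.8], [4.4, 20.9], [10.2, 21.1], [15.4, 20.5], [20.2, 19.3], [26.0, 19.1], [32.0, 18.1], [38.5, 17.4], [45.5, 17.0], [51.7, 17.6], [57.3, 18.5], [62.5, 19.5], [68.7, 19.9], [72.7, 19.9], [78.7, 19.3], [85.0, 18.9], [88.3, 17.0], [94.1, 16.1], [101.7, 16.3], [108.3, 15.8], [115.7, 17.5], [121.7, 19.5], [127.3, 19.7], [132.7, 20.0], [138.8, 19.6], [143.8, 18.0], [149.5, 16.6], [159.0, 16.1], [168.8, 15.9], [175.6, 16.8], [178.9, 18.4]]
```

Run:
```python
from h import *
goal([.4829,-.1131,.06],-48)
```

```text
shift [-0.0006 -0.0038  0.0906] rot [ 2.0e-04  2.0e-04 -2.1e-01]
```

```bash
python3 -m pendant '[[0,-0.002,0.03,0,0,-0.1,1],[-0.0006,-0.0038,0.07,0,0,-0.2,1],[-0.0006,-0.0038,0.0906,0,0,-0.21,1],[-0.0006,-0.0038,0.0906,0,0,-0.21,1]]'
python3 - <<'E'
from h import *
o=st(); s=snapshot('wrist'); im=s['image']; save('w2.png',im)
d=im[:,:,0].astype(int)-im[:,:,2]; d=cv2.GaussianBlur(d.astype(np.float32),(5,5),0)
q=proj(s,[[o['tool_pos'][0],o['tool_pos'][1],.005]],o)[0]; print(q)
goal([.4829,-.1131,.0105],-48)
E
```

```text
clock: 2.4
tool_pos: [0.4818, -0.1135, 0.0588]
orientation: [179.8, 0.1, -48.1]
force: [-0.5, -0.1, 0.2]
opening: 0.0873
t 2.4 p [ 0.4818 -0.1135  0.0588] rpy [ 1.7984e+02  1.1000e-01 -4.8060e+01] F [-0.5 -0.1  0.2] M [-0.11  0.11 -0.01] op 0.0873 j [  9.5  14.2 -33.9  -0.  -42.1  32.4]
[320.9961104  216.59128318]
shift [-0.0002 -0.0002  0.0495] rot [ 0.001   0.0004 -0.0006]
```

View pics/w2.png

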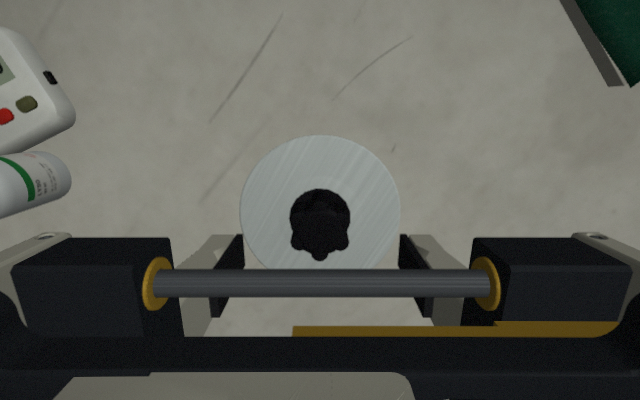

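```bash
python3 -m pendant '[[0,0,0.025,0,0,0,1],[0,0,0.045,0,0,0,1],[0,0,0.049,0,0,0,1],[0,0,0.0495,0,0,0,0.2],[0,0,0.0495,0,0,0,-0.5],[0,0,0.0495,0,0,0,-1],[0,0,0.0495,0,0,0,-1],[0,0,0.0495,0,0,0,-1]]'
python3 - <<'E'
from h import *
o=st(); s=snapshot('wrist'); im=s['image']; save('w3.png',im)
E
```

```text
clock: 3.45
tool_pos: [0.4834, -0.1125, 0.0106]
orientation: [-180.0, -0.0, -47.9]
force: [-0.0, -0.9, -0.9]
opening: 0.043
t 3.45 p [ 0.4834 -0.1125  0.0106] rpy [-1.7999e+02 -1.0000e-02 -4.7940e+01] F [-0.  -0.9 -0.9] M [-0.04  0.16 -0.03] op 0.043 j [  9.6  18.7 -36.4   0.  -34.9  32.4]
```

View pics/w3.png

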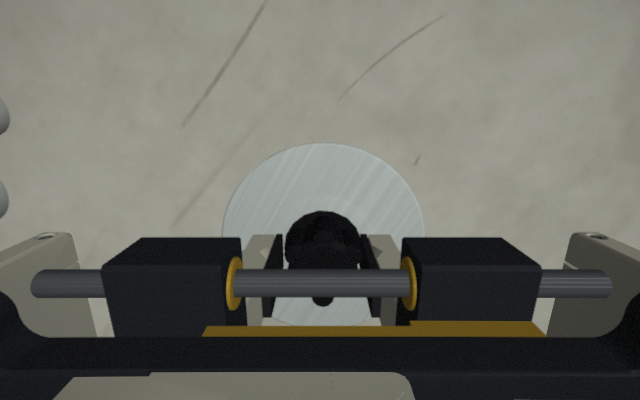

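```bash
python3 -m pendant '[[0,0,0,0,0,0,-1],[0,0,0,0,0,0,-1],[0,0,0,0,0,0,-1]]'
python3 -m pendant '[[0,0,0,0,0,0,-1]]'
```

```text
clock: 3.88
tool_pos: [0.4833, -0.1126, 0.0105]
orientation: [180.0, 0.0, -47.9]
force: [-2.2, 0.4, 3.2]
opening: 0.0378
clock: 4.0
tool_pos: [0.4833, -0.1125, 0.0105]
orientation: [180.0, 0.0, -47.9]
force: [-1.5, 0.2, 4.4]
opening: 0.0377
```

```bash
cat >> h.py <<'E'
def fitc(P):
    x=np.linalg.lstsq(np.c_[2*P,np.ones(len(P))],(P**2).sum(1),rcond=None)[0]; C=x[:2]; return C,np.sqrt(x[2]+C@C)
def fitrob(P,th=.001):
    for _ in range(6):
        C,r=fitc(P); e=np.abs(np.hypot(*(P-C).T)-r); k=e<max(th,np.median(e)*2.); 
        if k.all(): break
        P=P[k]
    return C,r,len(P),e[k].max()
E
python3 - <<'E'
from h import *
o=st(); s=snapshot('wrist'); im=s['image']
d=im[:,:,0].astype(int)-im[:,:,2]; d=cv2.GaussianBlur(d.astype(np.float32),(5,5),0)
pts=[]
for u in range(225,424,3):   # top edge per column
    col=d[130:232,u]; 
    k=np.where(col>-4)[0]
    if len(k): pts.append((u,130+k[0]))
pts=np.array(pts,float)
P=onplane(s,pts,.005,o)[:,:2]
C,r,n,e=fitrob(P); print('disc',C,r,n,e)
R=Ro.from_euler('xyz',o['orientation'],degrees=True)
print('in tool',R.inv().apply(np.r_[C,.005]-o['tool_pos']).round(4))
for r in (.0595,): # fixed radius
    from scipy.optimize import least_squares
    f=least_squares(lambda c:np.hypot(*(P-c).T)-r,C,loss='soft_l1',f_scale=.0005); print(f.x, R.inv().apply(np.r_[f.x,.005]-o['tool_pos']).round(4))
E
```

```text
t 4.0 p [ 0.4833 -0.1125  0.0105] rpy [180.     0.   -47.95] F [-1.5  0.2  4.4] M [-0.07  0.61 -0.05] op 0.0377 j [  9.6  18.7 -36.4   0.  -34.9  32.4]
disc [ 0.48329772 -0.11261985] 0.05922118825397325 66 0.0002837292003599265
in tool [0.0001 0.0001 0.0055]
[ 0.48308611 -0.11237678] [-0.0003  0.0001  0.0055]
```

```bash
python3 -m pendant '[[0,0,-0.02,0,0,0,-1],[0,0,-0.07,0,0,0,-1],[0,0,-0.12,0,0,0,-1],[0,0,-0.15,0,0,0,-1]]'
python3 - <<'E'
from h import *
st(); goal([.424,.159,.16],-20)
E
```

```text
clock: 4.55
tool_pos: [0.4841, -0.1124, 0.1627]
orientation: [-179.9, -0.1, -47.9]
force: [0.4, -0.3, -1.7]
opening: 0.0376
t 4.55 p [ 0.4841 -0.1124  0.1627] rpy [-1.7987e+02 -9.0000e-02 -4.7940e+01] F [ 0.4 -0.3 -1.7] M [-0.04  0.08  0.03] op 0.0376 j [  9.6   6.7 -26.7   0.  -56.4  32.4]
shift [-0.2418 -0.1373  0.0027] rot [-0.0019 -0.002  -0.4876]
```

```bash
python3 -m pendant '[[-0.02,-0.01,0,0,0,-0.05,-1],[-0.06,-0.034,0,0,0,-0.12,-1],[-0.1,-0.057,0,0,0,-0.2,-1],[-0.14,-0.08,0.001,0,0,-0.28,-1],[-0.18,-0.102,0.002,0,0,-0.36,-1],[-0.21,-0.12,0.0027,0,0,-0.42,-1],[-0.23,-0.13,0.0027,0,0,-0.47,-1],[-0.2418,-0.1373,0.0027,0,0,-0.4876,-1],[-0.2418,-0.1373,0.0027,0,0,-0.4876,-1],[-0.2418,-0.1373,0.0027,0,0,-0.4876,-1]]'
python3 - <<'E'
from h import *
o=st(); s=snapshot('wrist'); im=s['image']; save('w4.png',im); np.savez('w4.npz',im=im,o=np.r_[o['tool_pos'],o['orientation']])
E
```

```text
clock: 5.8
tool_pos: [0.4233, 0.1584, 0.1576]
orientation: [180.0, 0.0, -20.1]
force: [-0.5, 0.5, -1.0]
opening: 0.0378
t 5.8 p [0.4233 0.1584 0.1576] rpy [ 1.7998e+02  1.0000e-02 -2.0060e+01] F [-0.5  0.5 -1. ] M [-0.07  0.16  0.02] op 0.0378 j [ 45.6   2.7 -32.   -0.  -55.3  24.3]
```

View pics/w4.png

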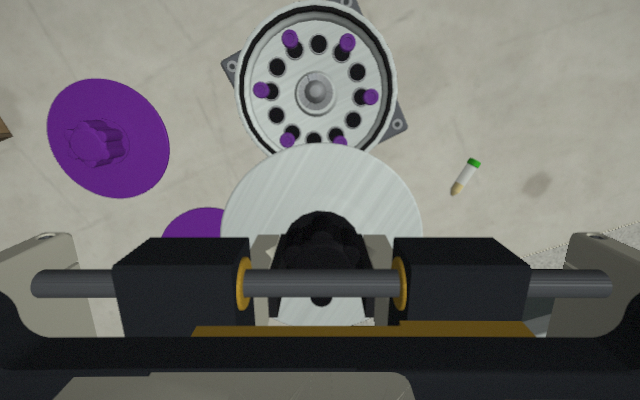

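Run:
```python
from h import *
o=st(); s=snapshot('wrist'); im=s['image']
save('w4c.png',im,(225,0,410,160),4.3)
e,_=rays(s,[[316,91]],o); print('cam',e)
print('tip ray',onplane(s,[[316,91]],.095,o), onplane(s,[[316,91]],.072,o))
# dark seal ring mask
g=cv2.cvtColor(im,cv2.COLOR_BGR2GRAY)
# radial scan from (316,88): darkest ring between 55 and 90px
out=[];inn=[]
gb=cv2.GaussianBlur(g,(3,3),0)
for a in np.radians(np.arange(170,372,3)):
    rr=np.arange(58,95,.25); xs=316+rr*np.cos(a); ys=86+rr*np.sin(a)
    v=cv2.remap(gb,xs.astype(np.float32)[None],ys.astype(np.float32)[None],1)[0].astype(float)
    v[(ys<1)]=255
    k=np.where(v<50)[0]
    if len(k) and len(k)<60:
        k0=k[0];k1=k[-1]
        inn.append((xs[k0],ys[k0])); out.append((xs[k1],ys[k1]))
for n,p in (('in',inn),('out',out)):
    p=np.array(p); print(n,len(p))
    for z in (.072,.074):
        C,r,m,e=fitrob(onplane(s,p,z,o)[:,:2]); print(z,C.round(4),r.round(4),m,e)
```

```text
t 5.85 p [0.4233 0.1583 0.1576] rpy [ 1.7998e+02  1.0000e-02 -2.0080e+01] F [ 0.2 -0.8 -1.4] M [-0.1   0.18  0.04] op 0.0377 j [ 45.6   2.7 -32.   -0.  -55.3  24.3]
cam [0.49532479 0.13188035 0.31670543]
tip ray [[0.50750818 0.13119787 0.095     ]] [[0.5087721  0.13112707 0.072     ]]
in 68
0.072 [0.5073 0.1326] 0.055 68 0.00029263230061288975
0.074 [0.5072 0.1326] 0.0546 68 0.00029024058984356005
out 68
0.072 [0.5082 0.132 ] 0.0569 68 0.00033739062297342276
0.074 [0.5081 0.132 ] 0.0565 68 0.000334633098307377
```

View pics/w4c.png

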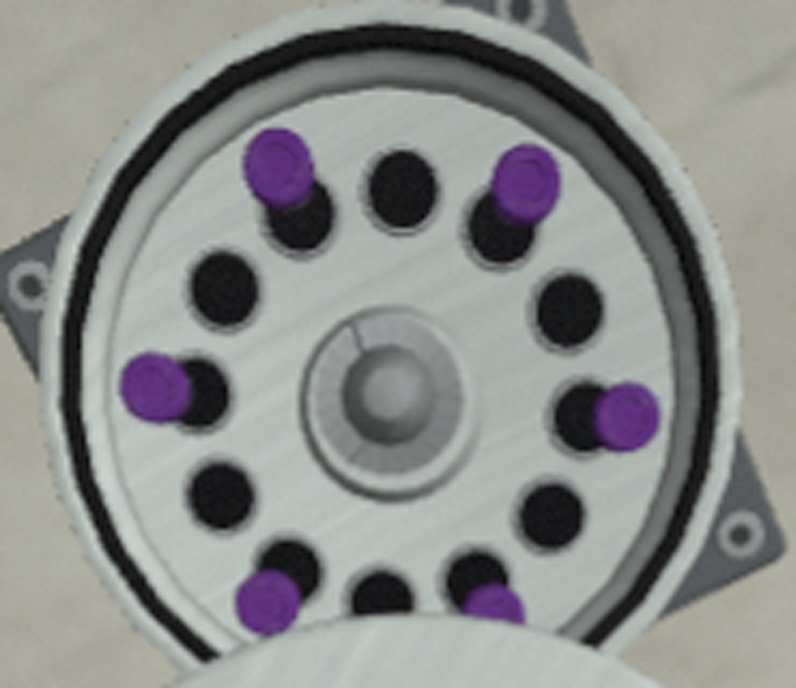

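```bash
cat > stud.py <<'E'
from h import *
def radial(gb,c,r0,r1,angs,sign):
    out=[]
    for a in np.radians(angs):
        rr=np.arange(r0,r1,.1); xs=c[0]+rr*np.cos(a); ys=c[1]+rr*np.sin(a)
        v=cv2.remap(gb,xs.astype(np.float32)[None],ys.astype(np.float32)[None],1)[0]
        d=np.gradient(cv2.GaussianBlur(v[None],(0,0),5)[0])*sign
        d[ys<1]=-9; k=d[3:-3].argmax()+3; out.append((xs[k],ys[k],d[k]))
    return np.array(out)
E
python3 - <<'E'
from stud import *
o=st(); s=snapshot('wrist'); im=s['image']
g=cv2.cvtColor(im,cv2.COLOR_BGR2GRAY).astype(np.float32)
p=radial(g,(315.5,91),7,13,np.arange(0,360,6),1)
print(p[:,2].round(1).tolist())
p=p[p[:,2]>.5][:,:2]
for z in (.086,.088,.095):
    C,r,m,e=fitrob(onplane(s,p,z,o)[:,:2],.0003); print('core',z,C.round(4),r.round(4),m,e)
p=radial(g,(315,87),15,26,np.arange(0,360,6),-1)[:,:2]
print('thread r'); C,r,m,e=fitrob(onplane(s,p,.086,o)[:,:2],.0003); print(C,r,m)
p=radial(g,(316,86),78,95,np.arange(180,360,3),-1)[:,:2]
for z in (.072,):
    C,r,m,e=fitrob(onplane(s,p,z,o)[:,:2],.0003); print('rim',z,C.round(4),r.round(4),m,e)
E
```

```text
t 5.9 p [0.4234 0.1583 0.1577] rpy [ 1.7999e+02  1.0000e-02 -2.0080e+01] F [-0.2 -0.4 -0.4] M [-0.07  0.15  0.02] op 0.0381 j [ 45.6   2.7 -32.   -0.  -55.3  24.3]
[0.5, 0.5, 0.7, 0.7, 0.7, 0.6, 1.1, 1.1, 1.5, 1.5, 1.7, 1.8, 2.0, 2.5, 2.0, 1.8, 1.9, 2.5, 2.8, 2.2, 2.7, 2.6, 2.9, 3.0, 3.1, 3.0, 3.0, 3.0, 3.4, 3.5, 3.3, 3.2, 3.3, 3.2, 3.4, 3.4, 3.3, 3.6, 3.4, 2.1, 2.4, 3.4, 2.7, 2.6, 2.9, 2.4, 2.0, 2.0, 1.7, 1.4, 1.2, 1.0, 1.0, 0.9, 0.8, 0.8, 0.6, 0.5, 0.5, 0.6]
core 0.086 [0.508 0.132] 0.0079 57 0.00027445135747633
core 0.088 [0.5079 0.132 ] 0.0078 57 0.0002720730029683654
core 0.095 [0.5075 0.132 ] 0.0076 57 0.0002637487621791933
thread r
[0.50692652 0.13200288] 0.013869778281379334 30
rim 0.072 [0.5073 0.1322] 0.0618 35 0.0002871974971310823
```

Run:
```python
from h import *
goal([.5078,.1321,.125],-20)
```

```text
shift [ 0.0882 -0.0043  0.0327] rot [ 0.0001  0.0001 -0.0015]
```

```bash
python3 -m pendant '[[0.025,-0.001,0,0,0,0,-1],[0.06,-0.003,0.01,0,0,0,-1],[0.08,-0.004,0.025,0,0,0,-1],[0.0882,-0.0043,0.0327,0,0,0,-1],[0.0882,-0.0043,0.0327,0,0,0,-1],[0.0882,-0.0043,0.0327,0,0,0,-1],[0.0882,-0.0043,0.0327,0,0,0,-1]]'
python3 - <<'E'
from h import *
st();goal([.5078,.1321,.112],-20)
s=snapshot('wrist');save('w5.png',s['image'])
E
```

```text
clock: 6.82
tool_pos: [0.5075, 0.1332, 0.1258]
orientation: [-179.9, -0.0, -20.0]
force: [-0.6, 0.6, -2.5]
opening: 0.0376
t 6.83 p [0.5075 0.1332 0.1258] rpy [-1.7994e+02 -4.0000e-02 -1.9970e+01] F [-0.6  0.6 -2.5] M [-0.03  0.15  0.02] op 0.0376 j [ 36.1  11.7 -26.1   0.  -52.1  33.9]
shift [0.0006 0.001  0.0138] rot [-0.001  -0.0007  0.0006]
```

View pics/w5.png

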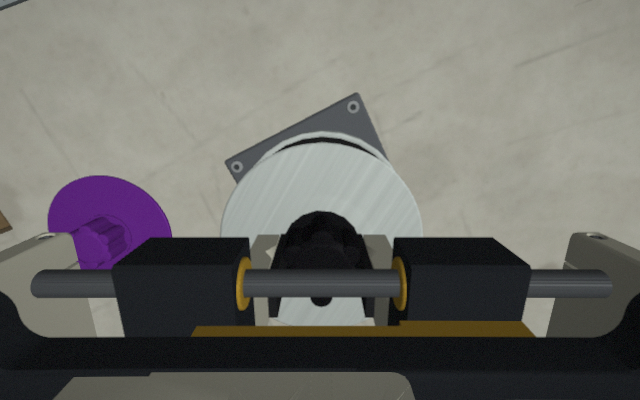

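```bash
python3 -m pendant '[[0.0006,0.001,0.008,0,0,0,-1],[0.0006,0.001,0.0138,0,0,0,-1],[0.0006,0.001,0.0138,0,0,0,-1],[0.0006,0.001,0.0138,0,0,0,-1]]'
python3 - <<'E'
from h import *
st();goal([.5078,.1321,.102],-20)
E
```

```text
clock: 7.38
tool_pos: [0.508, 0.1317, 0.1112]
orientation: [180.0, 0.0, -20.0]
force: [-0.7, -0.7, -0.6]
opening: 0.0381
t 7.38 p [0.508  0.1317 0.1112] rpy [179.99   0.   -20.  ] F [-0.7 -0.7 -0.6] M [-0.01  0.11  0.03] op 0.0381 j [ 36.   12.7 -27.1   0.  -50.3  34. ]
shift [-0.0003 -0.0003  0.0092] rot [ 0.0003  0.0001 -0.0001]
```

```bash
python3 -m pendant '[[-0.0003,-0.0003,0.003,0,0,0,-1],[-0.0003,-0.0003,0.006,0,0,0,-1],[-0.0003,-0.0003,0.008,0,0,0,-1],[-0.0003,-0.0003,0.008,0,0,0,-1]]'
python3 - <<'E'
from h import *
st();goal([.5078,.1321,.098],-20)
E
```

```text
clock: 7.88
tool_pos: [0.5076, 0.132, 0.103]
orientation: [180.0, 0.0, -20.0]
force: [0.3, 0.5, -1.3]
opening: 0.0382
t 7.88 p [0.5076 0.132  0.103 ] rpy [ 1.7998e+02  2.0000e-02 -2.0010e+01] F [ 0.3  0.5 -1.3] M [-0.05  0.18  0.01] op 0.0382 j [ 36.   13.2 -27.6  -0.  -49.2  34. ]
shift [ 0.0001 -0.0002  0.005 ] rot [ 0.0004  0.0003 -0.0002]
```

```bash
python3 -m pendant '[[0,0,0.002,0,0,0,-1],[0,0,0.004,0,0,0,-1],[0,0,0.005,0,0,0,-1],[0,0,0.005,0,0,0,-1]]'
python3 - <<'E'
from h import *
st()
E
```

```text
clock: 8.38
tool_pos: [0.5077, 0.132, 0.0982]
orientation: [180.0, 0.0, -20.0]
force: [0.9, -0.5, -1.3]
opening: 0.0379
t 8.38 p [0.5077 0.132  0.0982] rpy [ 1.7999e+02  1.0000e-02 -2.0000e+01] F [ 0.9 -0.5 -1.3] M [-0.11  0.16  0.  ] op 0.0379 j [ 36.   13.6 -27.9   0.  -48.5  34. ]
```

```bash
for i in 1 2; do python3 -m pendant '[[0,0,0.001,0,0,0,-1],[0,0,0.0015,0,0,0,-1],[0,0,0.0015,0,0,0,-1]]' | sed -n '1,2p;4p'; done
```

```text
clock: 8.75
tool_pos: [0.5077, 0.1321, 0.0967]
force: [0.1, 0.1, -1.2]
clock: 9.12
tool_pos: [0.5077, 0.1321, 0.0952]
force: [0.6, 0.7, -1.4]
```

```bash
python3 -m pendant '[[0,0,0.0005,0,0,0,-1],[0,0,0.001,0,0,0,-1],[0,0,0.001,0,0,0,-1]]' | sed -n '1,2p;4p'
```

```text
clock: 9.5
tool_pos: [0.5078, 0.1321, 0.0944]
force: [-1.1, 0.6, 1.5]
```

```bash
python3 -m pendant '[[0,0,0.0005,0,0,0,-1],[0,0,0.001,0,0,0,-1],[0,0,0.001,0,0,0,-1]]' | sed -n '1,2p;4p'
```

```text
clock: 9.88
tool_pos: [0.5079, 0.1321, 0.0942]
force: [-4.0, -0.4, 8.7]
```

```bash
python3 -m pendant '[[0,0,0.0005,0,0,0,-1],[0,0,0.0005,0,0,0,-1]]' | sed -n '1,2p;4p'
```

```text
clock: 10.12
tool_pos: [0.508, 0.1321, 0.0942]
force: [-6.0, -0.4, 14.4]
```

```bash
python3 -m pendant '[[0,0,-0.0008,0,0,0,-1],[0,0,-0.001,0,0,0,-1]]';python3 -m pendant '[[0,0,0,0,0,-0.06,-1],[0,0,0,0,0,-0.1,-1],[0,0,0,0,0,-0.1,-1]]'; python3 -c "
from h import *
st()"
```

```text
clock: 10.38
tool_pos: [0.5079, 0.1321, 0.0943]
orientation: [-180.0, -0.0, -20.0]
force: [-3.1, -0.6, 5.6]
opening: 0.0376
clock: 10.75
tool_pos: [0.5082, 0.1322, 0.0945]
orientation: [-180.0, -0.1, -14.2]
force: [-1.0, -0.6, 7.3]
opening: 0.0379
t 10.75 p [0.5082 0.1322 0.0945] rpy [-1.7997e+02 -5.0000e-02 -1.4230e+01] F [-1.  -0.6  7.3] M [-0.33  0.89 -0.07] op 0.0379 j [ 36.   13.9 -28.2   0.  -47.9  39.7]
```

```bash
python3 -m pendant '[[0,0,0,0,0,-0.05,-1],[0,0,0,0,0,-0.08,-1],[0,0,0,0,0,-0.08,-1]]'
```

```text
clock: 11.12
tool_pos: [0.5084, 0.1324, 0.0945]
orientation: [-180.0, -0.1, -9.7]
force: [-1.0, -0.2, 6.3]
opening: 0.0376
```

```bash
python3 -m pendant '[[0,0,0,0,0,-0.05,-1],[0,0,0,0,0,-0.08,-1],[0,0,0,0,0,-0.08,-1]]'
```

```text
clock: 11.5
tool_pos: [0.5087, 0.1326, 0.0943]
orientation: [-179.9, -0.1, -5.1]
force: [1.6, 1.0, 5.0]
opening: 0.0379
```

```bash
python3 -m pendant '[[0,0,0,0,0,-0.05,-1],[0,0,0,0,0,-0.08,-1],[0,0,0,0,0,-0.08,-1]]'
```

```text
clock: 11.88
tool_pos: [0.5075, 0.132, 0.0935]
orientation: [180.0, 0.0, -0.6]
force: [2.7, 1.4, 0.6]
opening: 0.0378
```

```bash
python3 -m pendant '[[0,0,0,0,0,-0.05,-1],[0,0,0,0,0,-0.08,-1],[0,0,0,0,0,-0.08,-1]]'; python3 -c "
from h import *
st()"
```

```text
clock: 12.25
tool_pos: [0.5072, 0.1317, 0.0932]
orientation: [180.0, 0.1, 4.0]
force: [1.8, 0.9, -0.6]
opening: 0.0375
t 12.25 p [0.5072 0.1317 0.0932] rpy [1.7997e+02 8.0000e-02 4.0100e+00] F [ 1.8  0.9 -0.6] M [-0.05 -0.33  0.03] op 0.0375 j [ 36.   13.9 -28.3  -0.  -47.9  58. ]
```

```bash
python3 -m pendant '[[0,0,0.0008,0,0,0,-1],[0,0,0.0016,0,0,0,-1],[0,0,0.0016,0,0,0,-1]]'
```

```text
clock: 12.62
tool_pos: [0.5074, 0.1319, 0.0919]
orientation: [180.0, 0.0, 4.0]
force: [-0.6, -0.0, -1.8]
opening: 0.0374
```

```bash
python3 -m pendant '[[0,0,0.0008,0,0,0,-1],[0,0,0.0012,0,0,0,-1],[0,0,0.0012,0,0,0,-1]]'
```

```text
clock: 13.0
tool_pos: [0.5076, 0.132, 0.0908]
orientation: [180.0, 0.0, 4.1]
force: [0.0, 0.1, -1.2]
opening: 0.0377
```

Below the thread's end, free. Down further.

```bash
python3 -m pendant '[[0,0,0.0008,0,0,0,-1],[0,0,0.0012,0,0,0,-1],[0,0,0.0012,0,0,0,-1]]'
```

```text
clock: 13.38
tool_pos: [0.5077, 0.1321, 0.0898]
orientation: [180.0, 0.0, 4.1]
force: [0.2, -0.1, -1.0]
opening: 0.0376
```

```bash
python3 -m pendant '[[0,0,0.0005,0,0,0,-1],[0,0,0.0008,0,0,0,-1],[0,0,0.0008,0,0,0,-1]]'; python3 -c "
from h import *
st()"
```

```text
clock: 13.75
tool_pos: [0.5078, 0.1321, 0.0896]
orientation: [-180.0, -0.0, 4.1]
force: [-2.3, -0.1, 6.2]
opening: 0.0377
t 13.75 p [0.5078 0.1321 0.0896] rpy [-1.80e+02 -2.00e-02  4.07e+00] F [-2.3 -0.1  6.2] M [-0.23  1.17  0.02] op 0.0377 j [ 36.   14.2 -28.5   0.  -47.3  58. ]
```

```bash
python3 -m pendant '[[0,0,-0.0008,0,0,0.0,-1],[0,0,-0.0007,0,0,0.1,-1],[0,0,-0.0004,0,0,0.2,-1],[0,0,-0.0001,0,0,0.3,-1],[0,0,0.0002,0,0,0.4,-1],[0,0,0.0002,0,0,0.4,-1]]'; python3 -c "
from h import *
st()"
```

```text
clock: 14.5
tool_pos: [0.5078, 0.1321, 0.0886]
orientation: [-180.0, 0.0, -18.8]
force: [0.2, -0.7, -1.1]
opening: 0.0381
t 14.5 p [0.5078 0.1321 0.0886] rpy [-180.      0.    -18.82] F [ 0.2 -0.7 -1.1] M [-0.07  0.11 -0.03] op 0.0381 j [ 36.   14.3 -28.5  -0.  -47.2  35.2]
```

```bash
python3 -m pendant '[[0,0,0.0001,0,0,0.1,-1],[0,0,0.0004,0,0,0.2,-1],[0,0,0.0006,0,0,0.3,-1],[0,0,0.0009,0,0,0.4,-1],[0,0,0.0012,0,0,0.5,-1],[0,0,0.0012,0,0,0.5,-1]]'; python3 -c "
from h import *
st()"
```

```text
clock: 15.25
tool_pos: [0.5077, 0.132, 0.0874]
orientation: [180.0, 0.0, -47.4]
force: [-0.1, -1.0, -1.3]
opening: 0.0378
t 15.25 p [0.5077 0.132  0.0874] rpy [ 1.7999e+02  1.0000e-02 -4.7370e+01] F [-0.1 -1.  -1.3] M [-0.03  0.16  0.03] op 0.0378 j [ 36.   14.4 -28.6  -0.  -47.    6.6]
```

```bash
python3 -m pendant '[[0,0,0.0002,0,0,0.1,-1],[0,0,0.0005,0,0,0.2,-1],[0,0,0.0008,0,0,0.3,-1],[0,0,0.0011,0,0,0.4,-1],[0,0,0.0014,0,0,0.5,-1],[0,0,0.0017,0,0,0.6,-1],[0,0,0.0020,0,0,0.7,-1],[0,0,0.0020,0,0,0.7,-1]]'; python3 -c "
from h import *
st()"
```

```text
clock: 16.25
tool_pos: [0.5077, 0.132, 0.0855]
orientation: [180.0, -0.0, -87.4]
force: [0.7, -0.3, -1.9]
opening: 0.0379
t 16.25 p [0.5077 0.132  0.0855] rpy [179.99  -0.   -87.4 ] F [ 0.7 -0.3 -1.9] M [ 0.01  0.09 -0.01] op 0.0379 j [ 36.   14.5 -28.8  -0.  -46.7 -33.4]
```

```bash
python3 -m pendant '[[0,0,0.0003,0,0,0.1,-1],[0,0,0.0006,0,0,0.2,-1],[0,0,0.0009,0,0,0.3,-1],[0,0,0.0012,0,0,0.4,-1],[0,0,0.0012,0,0,0.4,-1]]'; python3 -c "
from h import *
st()"
```

```text
clock: 16.88
tool_pos: [0.5078, 0.1321, 0.0844]
orientation: [-180.0, 0.0, -110.3]
force: [-0.0, 0.2, -0.6]
opening: 0.0375
t 16.88 p [0.5078 0.1321 0.0844] rpy [-1.7999e+02  1.0000e-02 -1.1029e+02] F [-0.   0.2 -0.6] M [ 0.1   0.12 -0.  ] op 0.0375 j [ 36.   14.6 -28.8   0.  -46.6 -56.3]
```

```bash
python3 -m pendant '[[0,0,0.0002,0,0,0.07,-1],[0,0,0.0005,0,0,0.14,-1],[0,0,0.0007,0,0,0.21,-1],[0,0,0.0010,0,0,0.3,-1],[0,0,0.0010,0,0,0.3,-1]]'; python3 -c "
from h import *
st()"
```

```text
clock: 17.5
tool_pos: [0.5084, 0.1324, 0.084]
orientation: [-180.0, 0.1, -127.5]
force: [0.9, 0.4, 3.7]
opening: 0.038
t 17.5 p [0.5084 0.1324 0.084 ] rpy [-1.7996e+02  7.0000e-02 -1.2746e+02] F [0.9 0.4 3.7] M [-0.03 -0.03 -0.23] op 0.038 j [ 36.   14.6 -28.8   0.  -46.5 -73.5]
```

```bash
python3 -m pendant '[[0,0,0.0003,0,0,0.1,-1],[0,0,0.0006,0,0,0.2,-1],[0,0,0.0006,0,0,0.2,-1]]'; python3 -c "
from h import *
st()"
```

```text
clock: 17.88
tool_pos: [0.5084, 0.1324, 0.0836]
orientation: [-180.0, 0.1, -138.9]
force: [0.4, -0.2, 6.3]
opening: 0.0381
t 17.88 p [0.5084 0.1324 0.0836] rpy [-1.7996e+02  8.0000e-02 -1.3893e+02] F [ 0.4 -0.2  6.3] M [-0.1   0.3  -0.19] op 0.0381 j [ 36.   14.7 -28.9   0.  -46.4 -85. ]
```

```bash
python3 -m pendant '[[0,0,0.0003,0,0,0.1,-1],[0,0,0.0005,0,0,0.15,-1],[0,0,0.0005,0,0,0.15,-1]]'; python3 -c "
from h import *
st()"
```

```text
clock: 18.25
tool_pos: [0.5084, 0.1324, 0.0832]
orientation: [-180.0, 0.1, -147.5]
force: [-1.4, 0.4, 7.6]
opening: 0.0381
t 18.25 p [0.5084 0.1324 0.0832] rpy [-1.7998e+02  9.0000e-02 -1.4746e+02] F [-1.4  0.4  7.6] M [-0.07  0.58  0.06] op 0.0381 j [ 36.   14.7 -28.9   0.  -46.3 -93.5]
```

```bash
python3 -m pendant '[[0,0,0.0002,0,0,0.08,-1],[0,0,0.0003,0,0,0.15,-1],[0,0,0.0003,0,0,0.15,-1]]'; python3 -c "
from h import *
st()"
```

```text
clock: 18.62
tool_pos: [0.5081, 0.1321, 0.083]
orientation: [-180.0, 0.1, -156.0]
force: [-2.5, -0.6, 9.0]
opening: 0.0377
t 18.62 p [0.5081 0.1321 0.083 ] rpy [-1.7997e+02  5.0000e-02 -1.5602e+02] F [-2.5 -0.6  9. ] M [-0.25  1.21  0.37] op 0.0377 j [ 3.600e+01  1.470e+01 -2.890e+01  1.000e-01 -4.630e+01 -1.021e+02]
```

```bash
python3 -m pendant '[[0,0,0.0001,0,0,0.05,-1],[0,0,0.0001,0,0,0.08,-1],[0,0,0.0001,0,0,0.08,-1]]'; python3 -c "
from h import *
st()"
```

```text
clock: 19.0
tool_pos: [0.5082, 0.1322, 0.083]
orientation: [-180.0, 0.1, -160.5]
force: [-3.7, -1.5, 10.9]
opening: 0.0379
t 19.0 p [0.5082 0.1322 0.083 ] rpy [-1.7996e+02  6.0000e-02 -1.6050e+02] F [-3.7 -1.5 10.9] M [-0.24  1.16  1.18] op 0.0379 j [ 3.600e+01  1.470e+01 -2.890e+01  1.000e-01 -4.630e+01 -1.066e+02]
```

```bash
python3 -m pendant '[[0,0,-0.0004,0,0,0,-1],[0,0,-0.0008,0,0,0,-1],[0,0,-0.0008,0,0,0,-1]]'; python3 -c "
from h import *
st(); s=snapshot('wrist'); save('w6.png',s['image'])
s=snapshot('side'); save('s6.png',s['image'],(220,160,380,280),5)"
```

```text
clock: 19.38
tool_pos: [0.5081, 0.1321, 0.083]
orientation: [-180.0, 0.0, -160.8]
force: [0.5, -1.4, 5.0]
opening: 0.0378
t 19.38 p [0.5081 0.1321 0.083 ] rpy [-1.7998e+02  4.0000e-02 -1.6079e+02] F [ 0.5 -1.4  5. ] M [-0.35  0.01  1.28] op 0.0378 j [  36.    14.7  -28.9    0.   -46.4 -106.8]
```

View pics/w6.png

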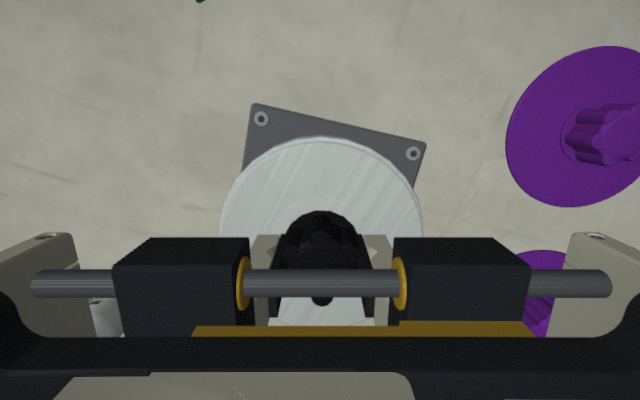

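View pics/s6.png

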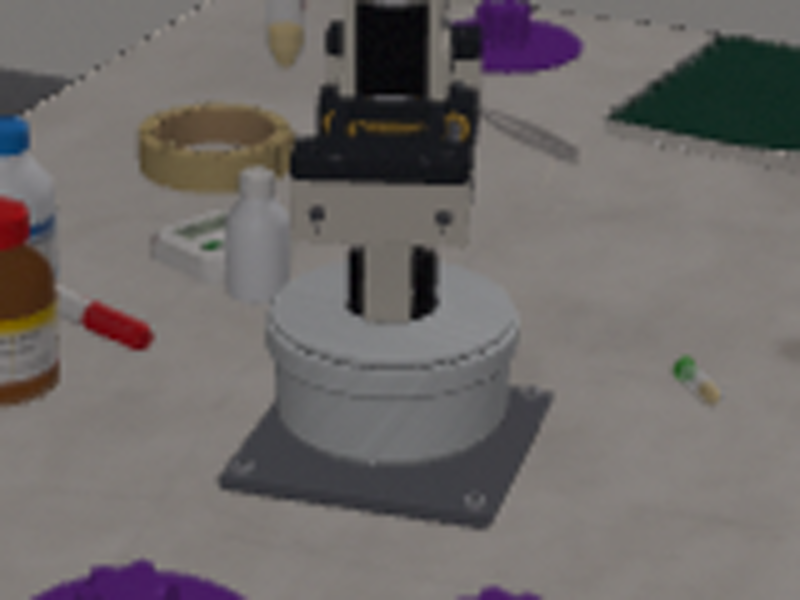

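```bash
python3 -m pendant '[[0,0,0,0,0,0,-0.3],[0,0,0,0,0,0,0.5],[0,0,0,0,0,0,1],[0,0,0,0,0,0,1],[0,0,0,0,0,0,1],[0,0,0,0,0,0,1]]'; python3 -c "
from h import *
st()"
```

```text
clock: 20.23
tool_pos: [0.5077, 0.1321, 0.0826]
orientation: [180.0, -0.0, -161.0]
force: [0.1, -0.5, -0.3]
opening: 0.0824
t 20.23 p [0.5077 0.1321 0.0826] rpy [ 1.8000e+02 -1.0000e-02 -1.6096e+02] F [ 0.1 -0.5 -0.3] M [-0.    0.04  0.07] op 0.0824 j [  36.    14.7  -28.9   -0.   -46.4 -107. ]
```

```bash
python3 -m pendant '[[0,0,-0.02,0,0,0,1],[0,0,-0.05,0,0,0,1],[0,0,-0.08,0,0,0,1],[0,0,-0.1,0,0,0,1],[0,0,-0.1,0,0,0,1],[0,0,-0.1,0,0,0,1]]'
cat > fin.py <<'E'
from stud import *
import sys
n=sys.argv[1]
o=st(); s=snapshot('wrist'); im=s['image']; save(f'w{n}.png',im)
d=cv2.GaussianBlur(im[:,:,0].astype(np.float32)-im[:,:,2],(5,5),0)
g=cv2.cvtColor(im,cv2.COLOR_BGR2GRAY).astype(np.float32)
k=(g<60).astype(np.uint8); k[:, :260]=0;k[:,380:]=0;k[:140]=0;k[234:]=0
c=max(cv2.findContours(k,0,1)[0],key=cv2.contourArea); print('knob',cv2.boundingRect(c),cv2.contourArea(c))
for z in (.0765,.077,.079): 
    p=radial(g,proj(s,[[.5078,.1321,.077]],o)[0],58,85,np.arange(185,356,3),-1)[:,:2]
    C,r,m,e=fitrob(onplane(s,p,z,o)[:,:2],.0004); print('disc',z,C.round(4),r.round(4),m,e)
Q=onplane(s,c[:,0].astype(float),.106,o)[:,:2]-[.5078,.1321]
a=np.degrees(np.arctan2(Q[:,1],Q[:,0]));r=np.hypot(*Q.T)*1000
i=np.argsort(a); print(np.c_[a[i],r[i]].round(1)[::2].tolist())
t=snapshot('side'); save(f's{n}.png',t['image'],(220,160,380,280),5)
E
python3 fin.py 7
```

```text
clock: 20.98
tool_pos: [0.5073, 0.1319, 0.1821]
orientation: [180.0, -0.0, -161.0]
force: [-0.2, -1.1, 0.5]
opening: 0.0878
t 20.98 p [0.5073 0.1319 0.1821] rpy [ 1.7999e+02 -4.0000e-02 -1.6097e+02] F [-0.2 -1.1  0.5] M [-0.04 -0.01  0.05] op 0.0878 j [  36.     8.4  -21.9   -0.   -59.8 -107. ]
knob (297, 176, 49, 57) 2044.5
disc 0.0765 [0.5056 0.131 ] 0.0596 41 0.0003489686757456728
disc 0.077 [0.5055 0.131 ] 0.0595 41 0.00034830962848283326
disc 0.079 [0.505  0.1308] 0.0591 41 0.00034567343943950335
[[-178.7, 26.0], [-174.9, 26.4], [-171.5, 26.0], [-167.9, 26.6], [-164.5, 26.5], [-161.1, 26.4], [-157.6, 26.5], [-154.3, 26.6], [-150.9, 26.8], [-147.2, 26.4], [-143.4, 26.0], [-139.5, 25.8], [-135.6, 25.7], [-130.6, 25.0], [-126.6, 25.2], [-122.8, 24.3], [-118.8, 23.6], [-114.5, 23.0], [-108.8, 23.2], [-105.4, 22.2], [-100.6, 22.1], [-96.6, 21.3], [-92.4, 20.7], [-87.9, 20.2], [-83.2, 19.8], [-78.6, 18.7], [-73.4, 18.6], [-68.1, 17.9], [-62.2, 17.3], [-56.7, 17.6], [-52.3, 19.0], [-47.5, 19.6], [-43.1, 20.4], [-37.8, 20.6], [-31.1, 20.4], [-28.0, 19.1], [-24.4, 18.0], [-20.3, 16.9], [-15.7, 15.9], [-9.0, 15.8], [-2.2, 15.9], [2.4, 17.3], [6.3, 18.8], [12.0, 20.3], [16.7, 20.2], [21.3, 21.1], [26.1, 20.3], [31.2, 19.7], [34.9, 18.2], [39.3, 16.7], [45.7, 16.6], [52.1, 16.6], [60.3, 16.2], [64.4, 17.4], [66.2, 18.0], [71.1, 19.8], [75.8, 20.7], [81.1, 20.4], [86.4, 20.4], [90.3, 19.0], [95.3, 18.5], [100.6, 18.1], [106.0, 17.9], [111.5, 17.9], [116.6, 18.8], [121.1, 19.8], [125.8, 20.2], [130.3, 20.7], [134.5, 21.4], [138.5, 22.1], [143.2, 22.3], [147.9, 22.6], [152.4, 23.1], [155.3, 24.2], [160.7, 24.4], [166.0, 24.7], [171.0, 25.3], [175.1, 25.4], [179.1, 25.5]]
```

View pics/w7.png

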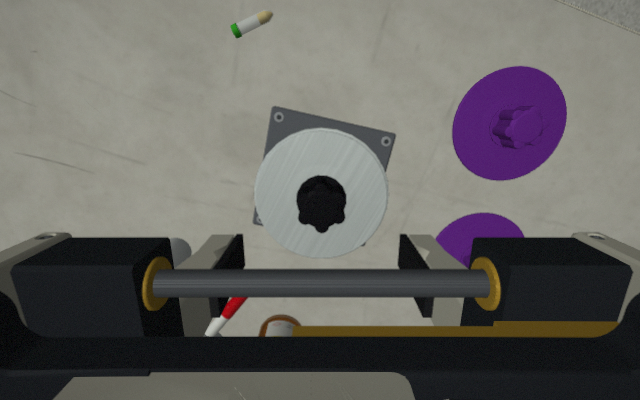

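View pics/s7.png

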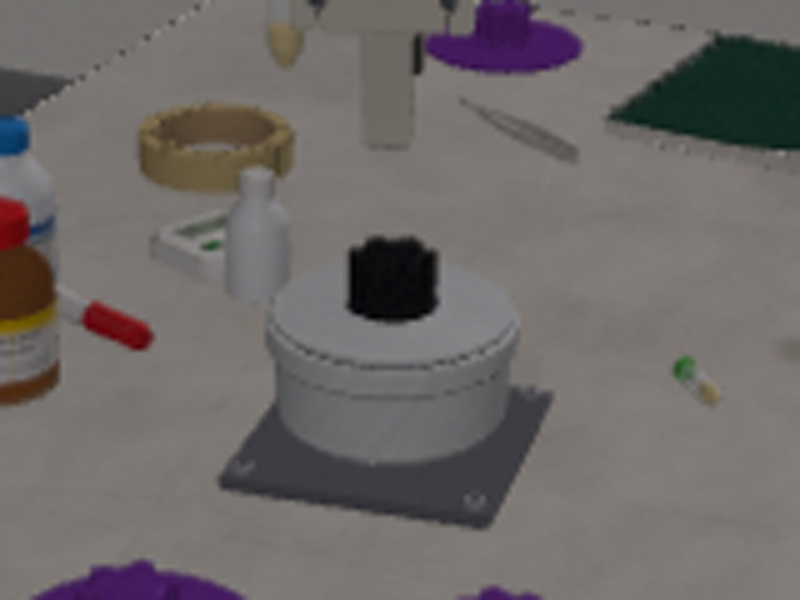

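```bash
python3 -m pendant '[[0,0,0,0,0,0,1],[0,0,0,0,0,0,1],[0,0,0,0,0,0,1],[0,0,0,0,0,0,1]]'
python3 - <<'E'
from h import *
a=cv2.imread('pics/w7.png'); s=snapshot('wrist'); d=cv2.absdiff(a,s['image'])[130:260,250:390]; print(d.mean(),(d.max(2)>40).sum())
t=snapshot('top'); a=cv2.imread('pics/top0.png')
for n,(u,v) in dict(spare=(287,266),dropper=(295,176),amber=(243,152)).items():
    d=cv2.absdiff(a,t['image'])[v-14:v+14,u-14:u+14]; print(n,d.mean(),(d.max(2)>40).sum())
print(ctrl.close_job())
E
```

```text
clock: 21.58
tool_pos: [0.5077, 0.1321, 0.1826]
orientation: [-180.0, -0.0, -161.0]
force: [-0.7, -0.1, -0.2]
opening: 0.0879
2.7646886446886447 113
spare 10.935374149659864 0
dropper 9.751275510204081 0
amber 6.217261904761905 0
the job is handed in; nothing more can be done
None
```

The lid is screwed home on the rotor and let go, and the job was handed in at about 21.7 s of the 67 s. No verdict came back.

**What I did**
- I gripped the star knob on two flats and set the lid level on the stud. It touched at about 12 mm above the seat.
- I turned it backwards about 20° with up to about 7 N until the lift vanished. I then lowered it to about 7.1 mm, where it met the lower thread.
- I screwed it forwards about 2.88 rad. The seal was felt, then the torque rose quickly to about 1.2 N m. I stopped there, opened the gripper and lifted 100 mm clear.

**What the last checks showed**
- **Rotation:** the knob lobes sat within 1° of where the gripper left them, so the lid neither slipped in the jaws nor unscrewed.
- **Seat:** the side view shows the lid level on the rim. The turn count puts it about 0.1 mm from home.
- **Bystanders:** the bottles and the loose tube show no change in the top view.

**What disagreed or was weak**
- The tool height at the end read about 0.5 mm above the expected home height. That is within the 1 mm limit, and the torque and turn count say it is home.
- The last wrist picture put the disc centre about 2.5 mm from the stud centre I measured earlier. I put this down to the camera calibration, since the camera had turned about 140° between the two views. The stud itself allows only about 0.6 mm.
- A final picture comparison had a few changed pixels near the lid, from the arm settling by about 0.5 mm. It is only weak evidence that the lid was still.
- A sideways force of about 6 N and a downward push of about 14 N appeared briefly when the lid first touched. I eased both off at once.

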